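# Count three briquettes out of the charcoal dispenser and shut its rain lid

## Task

Slide the coal pan under the dispenser's spout and drop exactly three briquettes into it by turning the paddle knob three clicks clockwise (one briquette falls per click), leaving the rest in the dispenser and the knob resting in its click. Then close the hopper with its rain lid, which lies on the worktop: hook its front tongue under the ledge at the front of the hopper rim with the back tilted up, and swing the back down until the lid lies flat. Leave the pan standing under the spout and do not disturb the pepper mill, the onion and the small tin that stand near the work.

Things in the scene. Friction and masses are not known exactly. Their poses are not given: they have to be found in the camera images.
- dispenser: sheet-steel charcoal dispenser bolted to the worktop. Origin on the worktop under the middle of its wheel; x points from the knob to the post behind, y left, z up. Drum casing 112 mm across, x -38 to 38 mm, axis 125 mm high; above it a hopper 48 mm (y) by 76 mm (x), its rim 297 mm high. Behind, bracket and post are 60 mm wide; post and 130 mm wide, 8 mm thick foot plate begin at x = 90 mm
- spout (a point): middle of the spout's mouth under the casing, 72 mm above dispenser, same axes. The pan goes below it; the space is open to both sides and the front. Mouth 68 mm (x) by 80 mm (y)
- knob_axis (a point): centre of the black paddle knob, 94 mm in front (-x) of the wheel's middle, 125 mm high; axes as the dispenser's. Turns about x. Four flat arms 12 mm thick (x +-6 mm), 15 mm wide, with round 21 mm ends, reaching 66 mm from the axis; at rest they stand as an X, 45 degrees to the vertical. Hub 34 mm across. The casing begins 50 mm behind the arms; the hopper's ledge overhangs to 14 mm behind them
- wheel (a joint): turn of knob and pocket wheel, rad, 0 at the start, growing clockwise seen from the front (the right-hand arms, at -y, go down). A detent holds each quarter turn (1.571 = one click): 6 to 10 N down on an arm's end overcomes it and the charge, past half way it snaps on to the next click by itself. It turns both ways. Each clockwise click drops one briquette; three clicks = 4.712
- hopper_rim (a point): middle of the hopper's mouth at the flat rim's top, 297 mm high; axes as the dispenser's. Mouth 68 mm (x) by 40 mm (y); rim to x = 52, y = +-40 mm. Along the front a ledge 12 mm above the rim (top 16 mm above): back edge at x = -52 mm, closed in front at x = -70.5 mm and at the sides at y = +-32 mm
- lid: sheet-steel rain lid, 0.22 kg, lying upright on its skirts. Origin mid-plug at the underside of its 4 mm plate (14 mm up at start). Plate x -47 to 59, y +-48 mm; tongue 58 mm wide to x = -66; plug below 56 x 32 x 12 mm; skirts 14 mm deep, inside at y = +-45 and x = 58. Seated, origin and axes match hopper_rim. The plug stops it sliding in flat; tilted 16 degrees, back up, the tongue goes in
- lid_handle (a point): middle of the lid's wooden bridge handle, 30 mm above the plate's underside; bar 64 mm long along the lid's x, 18 mm wide (y), 18 mm high, 17 mm free under it between two feet; axes as the lid's
- pan: coal pan of folded sheet steel, 0.45 kg, 150 mm (x) by 140 mm (y), 48 mm high, 3 mm wall. Origin on the worktop under its middle; handle to -x, towards the robot. It stands at one side of the dispenser, the lid at the other
- pan_handle (a point): middle of the pan's wooden handle, 165 mm in front (-x) of the pan's middle, 34 mm above the worktop: bar 90 mm long along x, 20 mm wide, 22 mm high; axes as the pan's
- briquette1: charcoal briquette 1 of 5, a dark cylinder 36 mm in diameter and 64 mm long, 60 g, origin at its middle, axis along its x. In the wheel's right pocket: falls at the first click
- briquette2: charcoal briquette 2 of 5, a dark cylinder 36 mm in diameter and 64 mm long, 60 g, origin at its middle, axis along its x. In the wheel's top pocket: falls at the second click
- briquette3: charcoal briquette 3 of 5, a dark cylinder 36 mm in diameter and 64 mm long, 60 g, origin at its middle, axis along its x. In the hopper, number 1 from below; falls at the third click
- briquette4: charcoal briquette 4 of 5, a dark cylinder 36 mm in diameter and 64 mm long, 60 g, origin at its middle, axis along its x. In the hopper, number 2 from below; stays in the dispenser
- briquette5: charcoal briquette 5 of 5, a dark cylinder 36 mm in diameter and 64 mm long, 60 g, origin at its middle, axis along its x. In the hopper, number 3 from below; stays in the dispenser
- pepper_mill: dark wooden pepper mill, 58 mm across, 170 mm high, at the back left; bystander
- onion: onion, 71 mm, at the left of the work; bystander
- tin: small food tin, 57 mm across, 72 mm high, at the right of the work; bystander
There are look-alikes about, which are no part of the job. Of the things that look like the lid, the larger one is meant. Leave any brown look-alike of the briquette5 alone.

How it is judged:
By the outcome, as a careful person would: the job done as asked, in the order asked, and still so for the second after the job is handed in, with the robot touching nothing.
It also fails if it takes over 66 s, if anything falls off the work surface, if the arm or the gripper's body presses on something with over 40 N, if the wrist force passes 120 N, or if a joint passes its speed limit or range.

## Robot

A 6-joint arm with a two-finger parallel gripper is mounted at the origin on a cart in front of the work surface, level with it; the furniture and walls round the work are solid. World frame = base frame: x ahead of the robot, y to its left, z up, the work surface at z = 0. Lengths are in m, angles in rad, forces in N, time in s.
With the tool pointing down it reaches from about 0.425 to 0.95 m from the base axis. Payload 3.5 kg.
Tool frame: the origin (TCP) lies at the very end of the fingers, on their centre line; the grasp point (between the pads) lies 19 mm behind it; z points along the fingers, y is the line along which they close (so a half turn about z gives the same grasp; the last joint's range is limited). The gripper opens to 85 mm and grips with 20 to 120 N. Pads are 22 mm wide; open, the fingers measure 114 mm over their backs; the gripper's body (76 mm by 85 mm) begins 54 mm behind the grasp point. The pads swing forward as they close: fully open they stand 13 mm farther back than shut.
Start: joints at [-1.323, 0.286, 1.577, -0, 1.279, -0.15], TCP at [0.262, -0.622, 0.231] pointing down, gripper open.
Joint ranges: [-2.77, 2.77], [-0.9, 2.22], [0.21, 2.48], [-1.53, 4.67], [0.24, 2.81], [-2.84, 2.84]. Speed limits (rad/s): [2.79, 2.79, 3.14, 3.14, 3.14, 3.14].

## Interface

Orientations are given as a unit quaternion [x, y, z, w].
In Python, from plant import ctrl gives the robot as it stands.
- The arm moves only by the tool carry_out, never from a script. Its argument "deltas" is one flat list of numbers, 6 for each row, row after row: the shift along the tool's x, y, z in m, then the turn, a rotation vector about the tool's x, y, z in rad. A call has 1 to 5 rows; each row is the pose to reach, as a shift and turn from the pose commanded when the call began, along the tool's axes at that moment; what a row does not reach only later rows make up. A row lasts 1/8 s, in which the tool goes at most 62.5 mm and 10.7 degrees, less where a joint would pass 70% of its speed; a pose out of reach is approached as far as the arm can. A call with a gripper value outside its range is refused whole. "grip" is the opening in per cent of the stroke, from 0 (shut) to 100 (fully open), set as the call begins (left out, the last holds). The fingers move at their own pace and stop on an object; "grip_force" is the grip in N (left out, the last holds). Time passes only in rows, so rows that repeat a pose let the fingers close. It gives the time, the measured TCP pose, the force, the opening and the grip force at its end, in the units of the state.
- ctrl.get_state(): the state, without advancing time (a new reading comes with each control period).
- ctrl.read_camera(name): name is "scene" or "top" or "wrist"; returns (picture, depth): 400x640x3 uint8, red, green, blue; 400x640 float32, m along the optical axis (not along the pixel's ray), 0 where there is no reading.
- ctrl.camera_model(name): a dict with "intrinsics" (3x3 intrinsics, pixels), "extrinsics" (4x4, takes a point from world to camera coordinates); the wrist camera has in their place "hand_eye" (4x4, takes a point from camera to tool coordinates, whose origin is the TCP and whose axes are the flange's). Camera axes: x right, y down, z forward; pixel columns grow to the right and rows downward; lengths in m; the calibration is good to about 2 mm. A picture is of the moment at which its call begins: read the wrist's pose just before it. camera_model takes no time and is no camera call.
- ctrl.sign_off(): hands the job in; it is judged then, once.
Trained networks look in the newest picture that a camera, given by its name, has taken for a name from the list of things; names that differ only in an ending like _2 or _b are one class to them, and where a whole thing is asked for, a point or a joint stands for the part that bears it (a point fixed in the world has none). Each returns a list of dicts, best first, with "score" (0 to 1); they miss things now and then, are a little off and sometimes report something else, mostly with a low value. They report only what shows in the picture. A call takes as long as a camera call. They do not tell look-alikes from the thing itself.
- ctrl.find_in(camera, query): "uv" ([column, row] in pixels, amid what is visible of it).
The state is a dict: "time": time; "qpos": joint angles; "dq": joint speeds; "joint_efforts": joint torques, N m; "eef_pos": TCP position; "tcp_rot": TCP orientation; "contact_force": force on the tool from outside, world axes, zero at the start; "wrist_torque": the same for the moment, N m; "opening": opening from 0.0 (shut) to 1.0 (fully open); "finger_force": force on a finger pad.
Only numpy, scipy, OpenCV 4.12 (cv2) and the standard library are available. Lean on these libraries where they do the work, as an engineer would, in place of code of your own. Each camera call takes 0.05 s, during which the arm holds its last target. There are 200 camera calls.

## Working session

There is one attempt and no reset: what is moved stays moved. The work goes in short steps, Python scripts to look and compute and a tool call to move; the robot and the scene stay as the last step left them, time stands still between calls to the robot, and variables do not carry over. Pictures are saved under pics/ and viewed, at most 12 in all, crops included, and the job is handed in when it is done.

Besides the shell and the picture viewer there is one more tool, called after ">>>" as name(argument=value, ...), one argument or row to a line, values as JSON. carry_out: Moves the arm, as the interface text tells. Its arguments: {"type":"object","properties":{"deltas":{"type":"array"},"grip":{"type":"number"},"grip_force":{"type":"number"}},"required":["deltas"]}

```bash
ls; mkdir -p pics
cat > h.py <<'E'
import numpy as np, cv2
from scipy.spatial.transform import Rotation as R
from plant import ctrl
def cam(n):
    m=ctrl.camera_model(n); K=np.array(m["intrinsics"])
    if n=="wrist":
        s=ctrl.get_state(); T=np.eye(4); T[:3,:3]=R.from_quat(s["tcp_rot"]).as_matrix(); T[:3,3]=s["eef_pos"]
        C=T@np.array(m["hand_eye"])
    else: C=np.linalg.inv(np.array(m["extrinsics"]))
    return K,C
def shot(n):
    K,C=cam(n); im,d=ctrl.read_camera(n); return im,d,K,C
def cloud(d,K,C):
    v,u=np.mgrid[:d.shape[0],:d.shape[1]]
    p=np.stack([(u-K[0,2])/K[0,0]*d,(v-K[1,2])/K[1,1]*d,d],-1)
    P=p@C[:3,:3].T+C[:3,3]; P[d<=0]=np.nan; return P
def save(im,n): cv2.imwrite("pics/"+n+".png",cv2.cvtColor(im,cv2.COLOR_RGB2BGR))
def rel(pos,Rm=None):
    "shift in tool axes of the measured pose to reach pos / rotation matrix"
    s=ctrl.get_state(); R0=R.from_quat(s["tcp_rot"]); 
    d=R0.inv().apply(np.array(pos)-s["eef_pos"]); w=(R0.inv()*R.from_matrix(Rm)).as_rotvec() if Rm is not None else np.zeros(3)
    return np.round(d,4),np.round(w,4)
E
python3 - <<'E'
from h import *
s=ctrl.get_state(); print({k:np.round(v,3) for k,v in s.items()})
for n in ["scene","top"]:
    im,d,K,C=shot(n); P=cloud(d,K,C); save(im,n); np.save(n+".npy",P)
    print(n,C[:3,3].round(3))
    for q in ["dispenser","wheel","lid","lid_handle","pan","pan_handle","pepper_mill","onion","tin","briquette5"]:
        for r in ctrl.find_in(n,q)[:4]:
            u,v=np.round(r["uv"]).astype(int); print(q,round(r["score"],2),(u,v),P[v,u].round(3))
E
```

```text
pics
{'time': np.float64(0.0), 'qpos': array([-1.323,  0.287,  1.578,  0.   ,  1.279, -0.15 ]), 'dq': array([-0.   , -0.   , -0.001, -0.001, -0.   , -0.   ]), 'joint_efforts': array([-0.0000e+00, -4.0598e+01, -2.9263e+01, -0.0000e+00,  6.0000e-03,
        0.0000e+00]), 'eef_pos': array([ 0.261, -0.622,  0.23 ]), 'tcp_rot': array([ 0.98 ,  0.198, -0.   , -0.001]), 'contact_force': array([-0.513,  0.739,  0.079]), 'wrist_torque': array([0.023, 0.039, 0.011]), 'finger_force': np.float64(0.0), 'opening': np.float64(0.995)}
scene [-0.076  0.537  1.052]
dispenser 0.57 (np.int64(316), np.int64(188)) [ 0.648 -0.063  0.212]
wheel 0.6 (np.int64(339), np.int64(219)) [ 0.55  -0.074  0.141]
wheel 0.36 (np.int64(379), np.int64(207)) [ 0.582 -0.309  0.019]
lid 0.67 (np.int64(376), np.int64(202)) [ 0.608 -0.32   0.019]
lid 0.26 (np.int64(315), np.int64(190)) [ 0.657 -0.065  0.196]
lid_handle 0.94 (np.int64(377), np.int64(206)) [ 0.589 -0.305  0.021]
lid_handle 0.81 (np.int64(378), np.int64(245)) [ 0.463 -0.179  0.01 ]
pan 0.83 (np.int64(261), np.int64(285)) [0.592 0.211 0.005]
pan 0.23 (np.int64(216
[... 794 characters left out ...]
p.int64(181)) [ 0.594 -0.323  0.048]
lid_handle 0.89 (np.int64(389), np.int64(180)) [ 0.597 -0.324  0.05 ]
lid_handle 0.75 (np.int64(364), np.int64(229)) [ 0.48  -0.182  0.012]
pan 0.94 (np.int64(244), np.int64(240)) [0.604 0.208 0.002]
pan_handle 0.82 (np.int64(246), np.int64(240)) [0.601 0.202 0.005]
pepper_mill 0.69 (np.int64(212), np.int64(198)) [0.737 0.241 0.147]
onion 0.66 (np.int64(388), np.int64(180)) [ 0.605 -0.33   0.017]
onion 0.55 (np.int64(212), np.int64(296)) [0.463 0.357 0.063]
tin 0.63 (np.int64(444), np.int64(170)) [ 0.554 -0.507  0.065]
briquette5 0.56 (np.int64(320), np.int64(170)) [ 0.653 -0.089  0.278]
briquette5 0.5 (np.int64(348), np.int64(146)) [ 0.768 -0.247  0.038]
```

Run:
```python
import cv2
a=cv2.imread("pics/scene.png")[130:390,170:460]; cv2.imwrite("pics/sc.png",cv2.resize(a,None,fx=2.3,fy=2.3))
a=cv2.imread("pics/top.png")[100:330,180:470]; cv2.imwrite("pics/tc.png",cv2.resize(a,None,fx=2.5,fy=2.5))
```

```text
(no output)
```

View pics/sc.png

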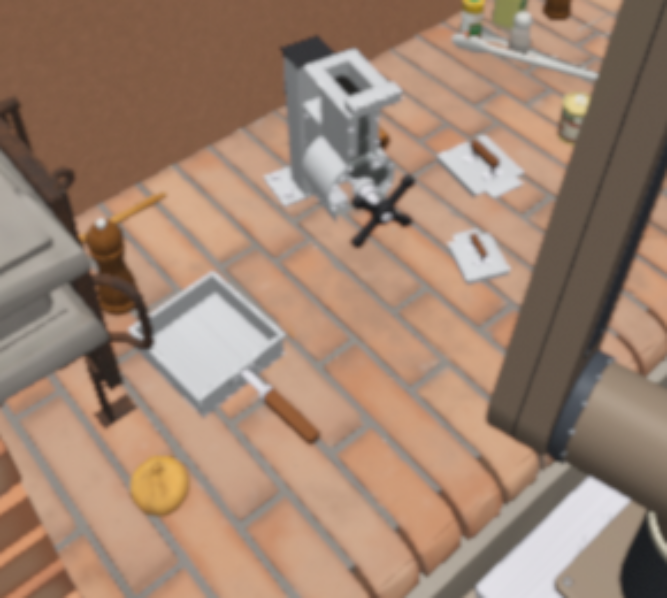

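View pics/tc.png

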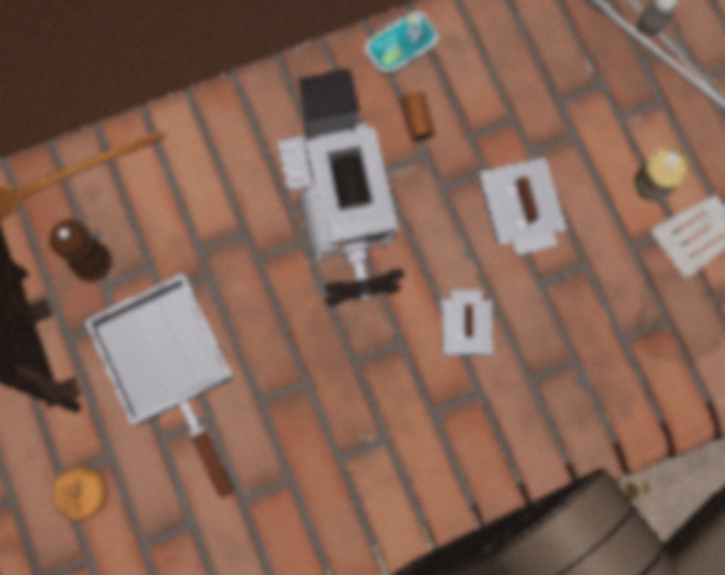

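Scene: dispenser with its ledge and knob facing the robot (tc ~350,190; knob ~365,287). The large lid is at (525,205), and the small lid look-alike at (468,322). The pan is on the left (160,350), with its handle towards the robot at (212,465).

Run:
```python
from h import *
for n in ["top","scene"]:
    P=np.load(n+".npy"); im=cv2.cvtColor(cv2.imread(f"pics/{n}.png"),cv2.COLOR_BGR2RGB).astype(int)
    def sel(x,y,z): 
        with np.errstate(invalid='ignore'):
            return (P[...,0]>x[0])&(P[...,0]<x[1])&(P[...,1]>y[0])&(P[...,1]<y[1])&(P[...,2]>z[0])&(P[...,2]<z[1])
    def rep(name,m,q=None):
        p=P[m]; 
        if len(p)<4: print(n,name,len(p)); return
        r=cv2.minAreaRect(p[:,:2].astype(np.float32)); print(n,name,len(p),"c",np.round(r[0],4),"sz",np.round(r[1],3),"ang",round(r[2],1),"z",np.median(p[:,2]).round(4))
    print("table z",np.nanmedian(P[sel((.35,.45),(-.1,.2),(-.02,.02))][:,2]))
    rep("rim",sel((.55,.75),(-.2,.05),(.288,.305)))
    rep("ledge",sel((.55,.75),(-.2,.05),(.307,.33)))
    dark=im.sum(-1)<150
    rep("knob",sel((.50,.60),(-.16,.02),(.05,.2))&dark)
    rep("post",sel((.65,.9),(-.2,.05),(.2,.4))&dark)
    rep("lidplate",sel((.52,.70),(-.42,-.24),(.010,.027)))
    rep("lidhandle",sel((.53,.67),(-.38,-.26),(.04,.065)))
    rep("panrim",sel((.48,.75),(.08,.32),(.038,.06)))
    rep("panall",sel((.48,.75),(.08,.32),(.012,.06)))
    brown=(im[...,0]>im[...,2]+25)&(im[...,0]<150)
    rep("panhandle",sel((.36,.55),(.08,.25),(.025,.06)))
```

```text
table z -0.0011466628014429325
top rim 681 c [ 0.6375 -0.0836] sz [0.08  0.129] ang 79.4 z 0.2971
top ledge 218 c [ 0.5868 -0.0742] sz [0.072 0.025] ang 79.0 z 0.3128
top knob 148 c [ 0.5535 -0.0654] sz [0.089 0.015] ang 78.8 z 0.1429
top post 360 c [ 0.7167 -0.0941] sz [0.056 0.139] ang 78.0 z 0.2701
top lidplate 809 c [ 0.5941 -0.3499] sz [0.135 0.127] ang 81.2 z 0.0182
top lidhandle 101 c [ 0.5987 -0.3315] sz [0.019 0.063] ang 81.4 z 0.0516
top panrim 392 c [0.6162 0.2063] sz [0.273 0.144] ang 3.7 z 0.047
top panall 603 c [0.6162 0.2063] sz [0.273 0.144] ang 3.7 z 0.0439
top panhandle 333 c [0.4664 0.1744] sz [0.146 0.122] ang 12.3 z 0.0439
table z -0.00036657115636296034
scene rim 423 c [ 0.6387 -0.084 ] sz [0.082 0.131] ang 80.1 z 0.298
scene ledge 163 c [ 0.5875 -0.0733] sz [0.072 0.026] ang 79.3 z 0.3135
scene knob 116 c [ 0.5519 -0.0639] sz [0.087 0.015] ang 77.1 z 0.1387
scene post 18 c [ 0.6626 -0.0906] sz [0.009 0.026] ang 78.2 z 0.2799
scene lidplate 500 c [ 0.5979 -0.3321] sz [0.098 0.128] ang 81.4 z 0.019
scene lidhandle 85 c [ 0.5995 -0.3313] sz [0.019 0.064] ang 82.6 z 0.0521
scene panrim 476 c [0.6166 0.2054] sz [0.273 0.144] ang 3.4 z 0.0469
scene panall 1105 c [0.6169 0.2055] sz [0.273 0.144] ang 3.4 z 0.0354
scene panhandle 492 c [0.4661 0.1762] sz [0.145 0.121] ang 11.0 z 0.0434
```

Run:
```python
from h import *
print(np.array(ctrl.camera_model("wrist")["hand_eye"]).round(3))
for n in ["top","scene"]:
    P=np.load(n+".npy"); im=cv2.cvtColor(cv2.imread(f"pics/{n}.png"),cv2.COLOR_BGR2RGB).astype(int)
    with np.errstate(invalid='ignore'):
        m=(P[...,0]>.36)&(P[...,0]<.75)&(P[...,1]>.08)&(P[...,1]<.32)&(P[...,2]>.02)&(P[...,2]<.055)
    brown=(im[...,0]-im[...,2]>30)
    lab=[("handle",m&brown&(P[...,0]<.52)&(P[...,1]<.22)&(P[...,2]>.03))]
    # body: drop neck by distance to handle-less area
    for nm,mm in lab:
        p=P[mm]; r=cv2.minAreaRect(p[:,:2].astype(np.float32)); print(n,nm,len(p),np.round(r[0],4),np.round(r[1],3),round(r[2],1),np.median(p[:,2]).round(3))
    g=(m&~brown).astype(np.uint8); k=cv2.connectedComponentsWithStats(g)
    p=P[m&~brown&(P[...,2]>.04)]; 
    c=np.array([.61,.2]); 
    q=p[np.abs((p[:,:2]-c)@np.array([1,0.2]))<.2]
    # iterate yaw: minimise extent of body excluding neck
    for yaw in np.radians([5,8,10,12,14,16,18]):
        e=np.array([np.cos(yaw),np.sin(yaw)]); f=np.array([-e[1],e[0]])
        a=p[:,:2]@e; b=p[:,:2]@f; print(round(np.degrees(yaw)),np.percentile(b,[1,99]).round(4),np.ptp(np.percentile(b,[1,99])).round(4),"xmax",np.percentile(a,99).round(4))
```

```text
[[-0.002 -0.946 -0.323  0.082]
 [ 1.    -0.001 -0.001 -0.   ]
 [ 0.001 -0.323  0.946 -0.143]
 [ 0.     0.     0.     1.   ]]
top handle 173 [0.4509 0.1946] [0.124 0.02 ] 3.3 0.044
5 [0.0801 0.2235] 0.1434 xmax 0.7609
8 [0.0454 0.1932] 0.1478 xmax 0.7692
10 [0.0217 0.1734] 0.1517 xmax 0.7735
12 [-0.002   0.1531] 0.1551 xmax 0.7772
14 [-0.0257  0.1329] 0.1586 xmax 0.78
16 [-0.0495  0.1127] 0.1621 xmax 0.7817
18 [-0.0734  0.0923] 0.1657 xmax 0.7821
scene handle 229 [0.434  0.1936] [0.09  0.021] 4.1 0.045
5 [0.0799 0.2238] 0.1438 xmax 0.6935
8 [0.0447 0.1941] 0.1494 xmax 0.7022
10 [0.0207 0.174 ] 0.1533 xmax 0.7078
12 [-0.0032  0.1539] 0.1571 xmax 0.7124
14 [-0.0265  0.134 ] 0.1605 xmax 0.7162
16 [-0.0505  0.1139] 0.1644 xmax 0.7193
18 [-0.0746  0.0933] 0.1679 xmax 0.7214
```

```bash
cat >> h.py <<'E'
D=np.array([.6495,-.0855,0]); YAW=-10.5
def fr(yaw): return R.from_euler('z',yaw,degrees=True)
def dp(x,y,z): return D+fr(YAW).apply([x,y,z])     # dispenser frame -> world
def tool(yaw,pitch=0): return fr(yaw)*R.from_euler('y',-pitch,degrees=True)*R.from_matrix(np.diag([-1.,1,-1]))
def chain(*wp,start=None):
    s=ctrl.get_state(); p,r=np.array(s["eef_pos"]),R.from_quat(s["tcp_rot"])
    for x in wp:
        q=np.array(x[0]); r2=tool(*x[1:])
        print("d",r.inv().apply(q-p).round(4),"w",(r.inv()*r2).as_rotvec().round(3),"to",q.round(3),"mm",round(1e3*np.linalg.norm(q-p)),"deg",round(np.degrees((r.inv()*r2).magnitude())))
        p,r=q,r2
def st():
    s=ctrl.get_state(); print("t",s["time"],"p",np.round(s["eef_pos"],4),"F",np.round(s["contact_force"],1),"op",s["opening"],"q",np.round(s["qpos"],2))
E
python3 - <<'E'
from h import *
chain(([.46,-.25,.24],-90),([.427,.1935,.12],4),([.427,.1935,.015],4))
g=np.array([.427,.1935,.015])
print(dp(-.172,0,.015), dp(-.172,.25,.015))
E
```

```text
d [ 0.3272 -0.2663 -0.0086] w [-0.    -0.    -1.173] to [ 0.46 -0.25  0.24] mm 422 deg 67
d [ 0.4435 -0.033   0.12  ] w [ 0.     0.    -1.641] to [0.427 0.194 0.12 ] mm 461 deg 94
d [0.    0.    0.105] w [0. 0. 0.] to [0.427 0.194 0.015] mm 105 deg 0
[ 0.48038016 -0.05415549  0.015     ] [0.52593904 0.19165824 0.015     ]
```

Run:
```python
from h import *
chain(([.40,-.36,.24],-112),([.46,-.10,.24],-60),([.45,.14,.16],-8),([.427,.1935,.10],4),([.427,.1935,.015],4))
```

```text
d [ 0.2293 -0.1881 -0.0086] w [-0.    -0.    -0.789] to [ 0.4  -0.36  0.24] mm 297 deg 45
d [ 0.2635 -0.0418  0.    ] w [ 0.     0.    -0.908] to [ 0.46 -0.1   0.24] mm 267 deg 52
d [0.2128 0.1113 0.08  ] w [ 0.     0.    -0.908] to [0.45 0.14 0.16] mm 253 deg 52
d [0.0302 0.0498 0.06  ] w [ 0.     0.    -0.209] to [0.427 0.194 0.1  ] mm 84 deg 12
d [0.    0.    0.085] w [0. 0. 0.] to [0.427 0.194 0.015] mm 85 deg 0
```

>>> carry_out(
  deltas=[0.229,-0.188,-0.009,0,0,-0.79,0.229,-0.188,-0.009,0,0,-0.79,0.229,-0.188,-0.009,0,0,-0.79,0.229,-0.188,-0.009,0,0,-0.79,0.229,-0.188,-0.009,0,0,-0.79],
  grip=100,
)

```text
time: 1.72
eef_pos: [0.4007, -0.358, 0.2407]
tcp_rot: [0.828, 0.561, 0.0, 0.0]
contact_force: [0.2, 0.3, 0.3]
opening: 1.002
finger_force: 0.0
```

>>> carry_out(
  deltas=[0.264,-0.042,0,0,0,-0.908,0.264,-0.042,0,0,0,-0.908,0.264,-0.042,0,0,0,-0.908,0.264,-0.042,0,0,0,-0.908,0.264,-0.042,0,0,0,-0.908],
)

```text
time: 2.35
eef_pos: [0.4597, -0.0965, 0.2406]
tcp_rot: [0.495, 0.869, 0.0, 0.0]
contact_force: [0.1, -0.6, -0.2]
opening: 1.002
finger_force: 0.0
```

>>> carry_out(
  deltas=[0.213,0.111,0.08,0,0,-0.908,0.213,0.111,0.08,0,0,-0.908,0.213,0.111,0.08,0,0,-0.908,0.213,0.111,0.08,0,0,-0.908,0.213,0.111,0.08,0,0,-0.908],
)

```text
time: 2.98
eef_pos: [0.4467, 0.1436, 0.1586]
tcp_rot: [0.063, 0.998, 0.0, -0.002]
contact_force: [0.5, 0.2, -0.1]
opening: 1.0
finger_force: 0.0
```

Run:
```python
from h import *
st(); chain(([.427,.1935,.08],4),([.427,.1935,.015],4))
```

```text
t 2.975 p [0.4467 0.1436 0.1586] F [ 0.5  0.2 -0.1] op 0.9996649490938339 q [ 0.09 -0.1   2.13  0.    1.11 -1.35]
d [0.0256 0.047  0.0787] w [ 0.    -0.004 -0.196] to [0.427 0.194 0.08 ] mm 95 deg 11
d [0.    0.    0.065] w [0. 0. 0.] to [0.427 0.194 0.015] mm 65 deg 0
```

>>> carry_out(
  deltas=[0.0256,0.047,0.079,0,0,-0.196,0.0256,0.047,0.079,0,0,-0.196,0.0256,0.047,0.079,0,0,-0.196],
)

```text
time: 3.35
eef_pos: [0.4274, 0.1907, 0.079]
tcp_rot: [-0.03, 1.0, -0.001, -0.003]
contact_force: [-0.4, -0.1, 0.3]
opening: 1.001
finger_force: 0.0
```

Run:
```python
from h import *
st(); im,d,K,C=shot("wrist"); save(im,"w1"); P=cloud(d,K,C)
with np.errstate(invalid='ignore'):
    m=(im[...,0].astype(int)-im[...,2]>30)&(P[...,2]>.03)&(P[...,2]<.055)&(abs(P[...,0]-.43)<.1)&(abs(P[...,1]-.19)<.04)
p=P[m]; print(len(p)); print(cv2.minAreaRect(p[:,:2].astype(np.float32)),np.median(p[:,2]))
```

```text
t 3.35 p [0.4274 0.1907 0.079 ] F [-0.4 -0.1  0.3] op 1.0009155873661388 q [ 0.2   0.02  2.18 -0.    0.94 -1.43]
3719
((0.44100579619407654, 0.19596430659294128), (0.10345270484685898, 0.020006531849503517), 3.671678304672241) 0.04461737529184137
```

View pics/w1.png

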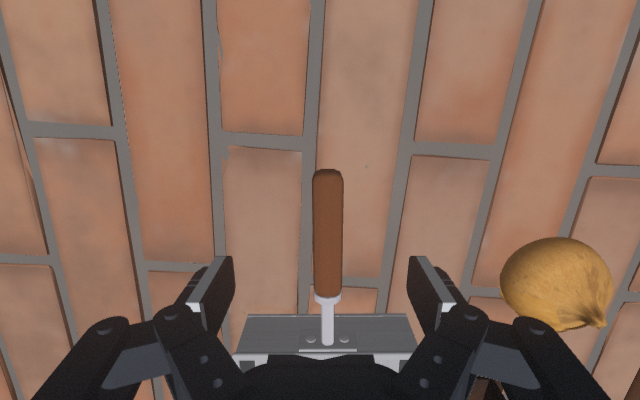

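w1: the pan handle runs down the middle (col 328, rows 170–295) between the open fingers; the onion is off to the right (555,285), well clear.

>>> carry_out(
  deltas=[0,0.003,0.04,0,0,0,0,0.003,0.064,0,0,0,0,0.003,0.064,0,0,0],
)

```text
time: 3.78
eef_pos: [0.43, 0.1926, 0.0174]
tcp_rot: [-0.028, 1.0, -0.0, -0.0]
contact_force: [-0.2, -0.9, -1.0]
opening: 0.998
finger_force: 0.0
```

>>> carry_out(
  deltas=[0,0,0,0,0,0,0,0,0,0,0,0,0,0,0,0,0,0,0,0,0,0,0,0,0,0,0,0,0,0],
  grip=0,
  grip_force=60,
)

```text
time: 4.4
eef_pos: [0.4302, 0.1938, 0.018]
tcp_rot: [-0.03, 1.0, 0.0, 0.001]
contact_force: [-0.2, 1.2, 3.7]
opening: 0.223
finger_force: 58.6
```

Run:
```python
from h import *
st(); s=ctrl.get_state(); p=np.array(s["eef_pos"]); print(R.from_quat(s["tcp_rot"]).as_matrix().round(3))
chain(([.455,.165,p[2]+.0],-10.5),(dp(-.172,.10,p[2]),-10.5),(dp(-.172,0,p[2]),-10.5))
print(dp(-.172,.23,0))
```

```text
t 4.4 p [0.4302 0.1938 0.018 ] F [-0.2  1.2  3.7] op 0.22276206254101846 q [ 0.21  0.14  2.2   0.    0.8  -1.42]
[[-0.998 -0.059  0.001]
 [-0.059  0.998  0.   ]
 [-0.001  0.    -1.   ]]
d [-0.023  -0.0302  0.    ] w [0.001 0.001 0.243] to [0.455 0.165 0.018] mm 38 deg 14
d [-0.0649 -0.1109  0.    ] w [0. 0. 0.] to [0.499 0.044 0.018] mm 128 deg 0
d [ 0.  -0.1  0. ] w [0. 0. 0.] to [ 0.48  -0.054  0.018] mm 100 deg 0
[0.52229433 0.17199314 0.        ]
```

>>> carry_out(
  deltas=[-0.008,-0.01,-0.001,0,0,0.08,-0.015,-0.02,-0.001,0,0,0.16,-0.023,-0.03,-0.001,0,0,0.243,-0.023,-0.03,-0.001,0,0,0.243],
)

```text
time: 4.9
eef_pos: [0.4553, 0.1641, 0.0184]
tcp_rot: [0.093, 0.996, -0.0, 0.001]
contact_force: [1.3, -3.4, -0.3]
opening: 0.222
finger_force: 59.0
```

>>> carry_out(
  deltas=[-0.016,-0.028,0,0,0,0,-0.032,-0.056,0,0,0,0,-0.048,-0.083,0,0,0,0,-0.065,-0.111,0,0,0,0,-0.065,-0.111,0,0,0,0],
)

```text
time: 5.52
eef_pos: [0.4985, 0.0426, 0.0183]
tcp_rot: [0.094, 0.996, -0.0, 0.001]
contact_force: [2.0, -4.6, 1.1]
opening: 0.219
finger_force: 59.2
```

Run:
```python
from h import *
st(); s=ctrl.get_state(); p=np.array(s["eef_pos"]); 
chain((dp(-.171,0,p[2]),-10.5))
im,d,K,C=shot("scene"); P=cloud(d,K,C); save(im,"s2")
im,d,K,C=shot("top"); save(im,"t2"); P=cloud(d,K,C)
q=(P-D)@fr(YAW).as_matrix()
with np.errstate(invalid='ignore'): m=(abs(q[...,2]-.045)<.009)&(abs(q[...,0])<.1)&(q[...,1]>.03)&(q[...,1]<.23)
p=q[m]; print(len(p)); print(np.percentile(p[:,0],[1,99]),np.percentile(p[:,1],[1,99])); print(cv2.minAreaRect(p[:,:2].astype(np.float32)))
```

```text
t 5.525 p [0.4985 0.0426 0.0183] F [ 2.  -4.6  1.1] op 0.21934644347718463 q [-0.12  0.2   2.13 -0.    0.82 -1.5 ]
d [-0.0013 -0.0984  0.    ] w [-0.     0.001 -0.005] to [ 0.481 -0.054  0.018] mm 98 deg 0
230
[-0.08904941  0.07688097] [0.0395654  0.16825366]
((-0.0068587735295295715, 0.09921590983867645), (0.16774751245975494, 0.13833582401275635), 0.03237737715244293)
```

>>> carry_out(
  deltas=[0.0,-0.025,0,0,0,0,0.001,-0.05,0,0,0,0,0.001,-0.075,0,0,0,0,0.001,-0.099,0,0,0,0,0.001,-0.099,0,0,0,0],
)

```text
time: 6.25
eef_pos: [0.4781, -0.0532, 0.0183]
tcp_rot: [0.093, 0.996, -0.0, -0.001]
contact_force: [-2.6, -4.0, 2.9]
opening: 0.226
finger_force: 59.5
```

>>> carry_out(
  deltas=[0,0,0,0,0,0,0,0,0,0,0,0,0,0,0,0,0,0],
  grip=100,
)

```text
time: 6.62
eef_pos: [0.4786, -0.0527, 0.0181]
tcp_rot: [0.092, 0.996, 0.0, -0.0]
contact_force: [-0.2, 1.1, 0.5]
opening: 0.849
finger_force: 0.0
```

Run:
```python
from h import *
st(); 
im,d,K,C=shot("scene"); P=cloud(d,K,C); save(im,"s3")
q=(P-D)@fr(YAW).as_matrix()
with np.errstate(invalid='ignore'): m=(abs(q[...,2]-.046)<.006)&(abs(q[...,0])<.1)&(abs(q[...,1])<.12)
p=q[m]; print(len(p)); print(np.percentile(p[:,0],[1,99]),np.percentile(p[:,1],[1,99])); print(cv2.minAreaRect(p[:,:2].astype(np.float32)))
cv2.imwrite("pics/s3c.png",cv2.resize(cv2.imread("pics/s3.png")[130:330,230:460],None,fx=3,fy=3))
s=ctrl.get_state(); p=np.array(s["eef_pos"]); 
chain((dp(-.20,0,.12),YAW),(dp(-.20,-.03,.24),YAW,45),(dp(-.088,-.042,.20),YAW,45))
```

```text
t 6.625 p [ 0.4786 -0.0527  0.0181] F [-0.2  1.1  0.5] op 0.8493075769789001 q [-0.32  0.16  2.17  0.    0.81 -1.71]
162
[-0.09571151  0.09532603] [-0.01907161  0.07065433]
((-0.008434779942035675, 0.04241621121764183), (0.19877249002456665, 0.08548763394355774), 15.174259185791016)
d [ 0.0261 -0.0009 -0.1018] w [ 0.    -0.    -0.001] to [ 0.453 -0.049  0.12 ] mm 105 deg 0
d [-0.   -0.03 -0.12] w [ 0.    -0.785  0.   ] to [ 0.447 -0.079  0.24 ] mm 124 deg 45
d [-0.0509 -0.012   0.1075] w [0. 0. 0.] to [ 0.555 -0.111  0.2  ] mm 120 deg 0
```

View pics/s3c.png

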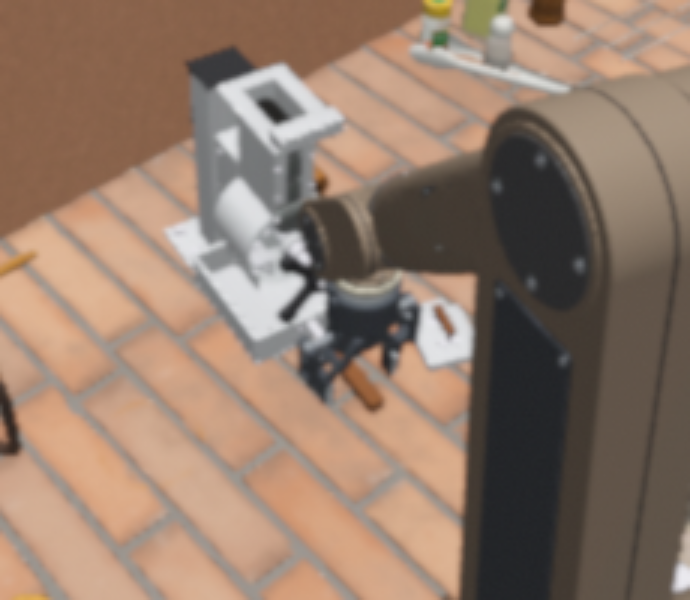

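s3c: the pan is under the casing, with its left edge visible at (250,330); the handle (360,385) is free between the opened fingers, and the knob stands in its X.

>>> carry_out(
  deltas=[0,0,-0.05,0,0,0,0.026,0,-0.1,0,0,0,0.026,0,-0.1,0,0,0],
  grip=100,
)

```text
time: 7.05
eef_pos: [0.4553, -0.0491, 0.1229]
tcp_rot: [0.092, 0.996, -0.001, 0.005]
contact_force: [-0.0, -0.1, -0.3]
opening: 1.0
finger_force: 0.0
```

>>> carry_out(
  deltas=[0,-0.03,-0.12,0,-0.785,0,0,-0.03,-0.12,0,-0.785,0,0,-0.03,-0.12,0,-0.785,0,0,-0.03,-0.12,0,-0.785,0,0,-0.03,-0.12,0,-0.785,0],
  grip=0,
)

```text
time: 7.68
eef_pos: [0.4632, -0.0813, 0.2494]
tcp_rot: [0.086, 0.921, -0.036, 0.377]
contact_force: [0.4, 0.8, -0.1]
opening: -0.005
finger_force: 0.0
```

Run:
```python
from h import *
st(); s=ctrl.get_state()
im,d,K,C=shot("wrist"); save(im,"w2"); P=cloud(d,K,C); q=(P-D)@fr(YAW).as_matrix()
with np.errstate(invalid='ignore'):
    m=(im.sum(-1)<150)&(q[...,0]>-.12)&(q[...,0]<-.08)&(q[...,2]>.05)&(q[...,2]<.2)&(abs(q[...,1])<.08)
    p=q[m]; print(len(p)); 
    for l in range(60,200,15):
        z=p[(p[:,2]>l/1e3)&(p[:,2]<l/1e3+.005)]
        if len(z): print(l,len(z),np.percentile(z[:,1],[2,98]).round(3),np.median(z[:,0]).round(3))
chain((dp(-.086,-.042,.205),YAW,45))
```

```text
t 7.675 p [ 0.4632 -0.0813  0.2494] F [ 0.4  0.8 -0.1] op -0.004580130152266496 q [-0.51 -0.66  2.48  0.41  0.61 -2.15]
243
75 19 [-0.043  0.041] -0.1
90 51 [-0.047  0.026] -0.1
105 1 [-0.013 -0.013] -0.101
120 1 [-0.015 -0.015] -0.103
150 1 [0.03 0.03] -0.099
d [-0.0406 -0.0124  0.0992] w [-0.001 -0.012 -0.002] to [ 0.557 -0.111  0.205] mm 108 deg 1
```

View pics/w2.png

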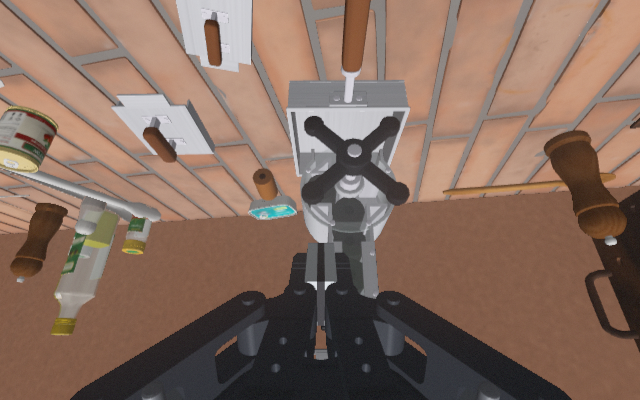

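w2 (upside-down view): the knob X is centred at (354,150) above the pan, and the closed fingers are below it at (320,270). The face lies at x = -0.100, as expected.

>>> carry_out(
  deltas=[-0.04,-0.015,0.1,0,-0.012,0,-0.04,-0.015,0.1,0,-0.012,0,-0.04,-0.015,0.1,0,-0.012,0],
)

```text
time: 8.1
eef_pos: [0.5564, -0.1128, 0.1967]
tcp_rot: [0.086, 0.923, -0.033, 0.375]
contact_force: [-0.8, 0.1, 0.1]
opening: 0.003
finger_force: 0.0
```

Run:
```python
from h import *
st(); p=ctrl.get_state()["eef_pos"]; print(fr(YAW).inv().apply(p-D).round(4))
chain((dp(-.086,-.045,.195),YAW,45),(dp(-.086,-.060,.130),YAW,45),(dp(-.086,-.088,.135),YAW,45),(dp(-.086,-.085,.195),YAW,45),(dp(-.086,-.045,.195),YAW,45))
```

```text
t 8.1 p [ 0.5564 -0.1128  0.1967] F [-0.8  0.1  0.1] op 0.0028690033892399065 q [-0.47 -0.25  2.33  0.57  0.37 -2.32]
[-0.0865 -0.0438  0.1967]
d [ 0.0008 -0.0012  0.0016] w [ 0.002 -0.014 -0.003] to [ 0.557 -0.114  0.195] mm 2 deg 1
d [ 0.046 -0.015  0.046] w [0. 0. 0.] to [ 0.554 -0.129  0.13 ] mm 67 deg 0
d [-0.0035 -0.028  -0.0035] w [0. 0. 0.] to [ 0.549 -0.156  0.135] mm 28 deg 0
d [-0.0424  0.003  -0.0424] w [0. 0. 0.] to [ 0.549 -0.153  0.195] mm 60 deg 0
d [ 0.    0.04 -0.  ] w [0. 0. 0.] to [ 0.557 -0.114  0.195] mm 40 deg 0
```

>>> carry_out(
  deltas=[0.01,-0.002,0.01,0,0,0,0.02,-0.004,0.02,0,0,0,0.029,-0.008,0.029,0,0,0,0.038,-0.012,0.038,0,0,0,0.047,-0.016,0.047,0,0,0],
)

```text
time: 8.72
eef_pos: [0.5555, -0.1349, 0.1419]
tcp_rot: [0.087, 0.918, -0.043, 0.385]
contact_force: [0.4, -11.0, 3.4]
opening: -0.001
finger_force: 6.1
```

Run:
```python
from h import *
st(); p=ctrl.get_state()["eef_pos"]; print(fr(YAW).inv().apply(p-D).round(4))
im,d,K,C=shot("top"); save(im,"t3"); im2,d,K,C=shot("wrist"); save(im2,"w3")
a=cv2.resize(im[150:250,280:380],(400,400)); b=cv2.resize(im2,(400,250))
c=np.zeros((400,800,3),np.uint8); c[:,:400]=a; c[:250,400:]=b; save(c,"k1")
```

```text
t 8.725 p [ 0.5555 -0.1349  0.1419] F [  0.4 -11.    3.4] op -0.0008978318231723033 q [-0.51 -0.14  2.36  0.97  0.26 -2.76]
[-0.0834 -0.0657  0.1419]
```

View pics/k1.png

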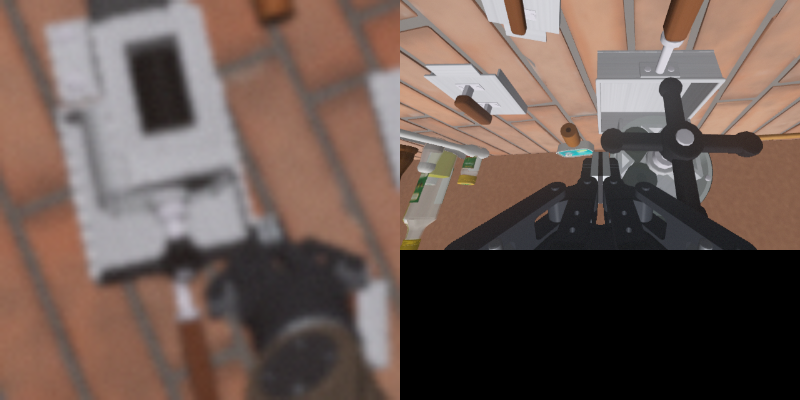

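k1: the right-hand arm has been pressed to about horizontal (hub at (683,140), its end at (608,140)), right at the finger tips. Joints 5 and 6 are near their limits at this pitch, so I'll retract and push with less tilt.

Run:
```python
from h import *
chain((dp(-.086,-.050,.200),YAW,38),(dp(-.0845,-.044,.200),YAW,28))
```

```text
d [-0.0443  0.0117 -0.044 ] w [-0.003  0.122 -0.003] to [ 0.556 -0.119  0.2  ] mm 64 deg 7
d [-0.0012  0.006   0.0009] w [ 0.     0.175 -0.   ] to [ 0.558 -0.113  0.2  ] mm 6 deg 10
```

>>> carry_out(
  deltas=[-0.022,-0.005,-0.022,0,0,0,-0.044,0.012,-0.044,-0.003,0.122,-0.003,-0.044,0.012,-0.044,-0.003,0.122,-0.003],
)

```text
time: 9.2
eef_pos: [0.5556, -0.1168, 0.2008]
tcp_rot: [0.085, 0.942, -0.03, 0.323]
contact_force: [-0.4, 0.1, 0.3]
opening: -0.001
finger_force: 0.0
```

Run:
```python
from h import *
st(); p=ctrl.get_state()["eef_pos"]; print(fr(YAW).inv().apply(p-D).round(4))
chain((dp(-.0845,-.044,.197),YAW,28),(dp(-.0845,-.054,.124),YAW,28),(dp(-.0845,-.085,.126),YAW,28),(dp(-.0845,-.085,.197),YAW,28),(dp(-.0845,-.044,.197),YAW,28))
im2,d,K,C=shot("wrist"); P=cloud(d,K,C); q=(P-D)@fr(YAW).as_matrix()
with np.errstate(invalid='ignore'):
    m=(abs(q[...,0]+.1)<.004)&(abs(np.hypot(q[...,1],q[...,2]-.125)-.05)<.012)
p=q[m]; a=np.degrees(np.arctan2(p[:,2]-.125,p[:,1])); print(len(a),np.histogram(a,np.arange(-180,181,15)))
```

```text
t 9.2 p [ 0.5556 -0.1168  0.2008] F [-0.4  0.1  0.3] op -0.000612906770599525 q [-0.46 -0.23  2.26  0.37  0.49 -2.12]
[-0.0866 -0.0479  0.2008]
d [0.0006 0.0039 0.0043] w [0.001 0.172 0.002] to [ 0.558 -0.113  0.197] mm 6 deg 10
d [ 0.0343 -0.01    0.0645] w [0. 0. 0.] to [ 0.557 -0.123  0.124] mm 74 deg 0
d [-0.0009 -0.031  -0.0018] w [0. 0. 0.] to [ 0.551 -0.154  0.126] mm 31 deg 0
d [-0.0333  0.     -0.0627] w [0. 0. 0.] to [ 0.551 -0.154  0.197] mm 71 deg 0
d [ 0.     0.041 -0.   ] w [0. 0. 0.] to [ 0.558 -0.113  0.197] mm 41 deg 0
3374 (array([  0,   0, 252, 350,   0,   0,   0,   0,  89, 474,  51,   0,   0,
         0, 202, 916,   1,   0,   0,   0, 482, 557,   0,   0]), array([-180, -165, -150, -135, -120, -105,  -90,  -75,  -60,  -45,  -30,
        -15,    0,   15,   30,   45,   60,   75,   90,  105,  120,  135,
        150,  165,  180]))
```

Run:
```python
from h import *
out=[]
for n in ["wrist","scene"]:
    im,d,K,C=shot(n); P=cloud(d,K,C); q=(P-D)@fr(YAW).as_matrix()
    with np.errstate(invalid='ignore'):
        pan=(abs(q[...,0])<.069)&(abs(q[...,1])<.064)&(q[...,2]<.046)&(q[...,2]>-.005)
        b=pan&(q[...,2]>.012)
    print(n,pan.sum(),b.sum(),(b&(im.sum(-1)<200)).sum(), q[b].mean(0) if b.sum() else '')
    for r in ctrl.find_in(n,"briquette1"): u,v=np.round(r["uv"]).astype(int); print(r["score"],(u,v),q[v,u].round(3))
    out.append(cv2.resize(im if n=="wrist" else im[150:300,240:400],(400,300)))
save(np.hstack(out),"k2")
```

```text
wrist 3786 977 925 [-0.01396172 -0.02982845  0.03496928]
0.77 (np.int64(265), np.int64(198)) [ 0.123 -0.127  0.032]
0.7 (np.int64(339), np.int64(131)) [-0.014 -0.03   0.038]
scene 389 50 23 [ 0.00745217 -0.00171953  0.02706051]
```

View pics/k2.png

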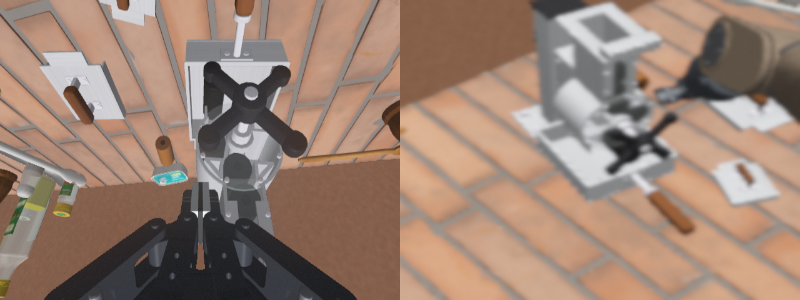

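k2: the knob is back in its X and a dark briquette lies in the pan (left panel ~(212,95)). So one click is done and two remain.

>>> carry_out(
  deltas=[0.0006,0.004,0.004,0,0.172,0,0.0006,0.004,0.004,0,0.172,0],
)

```text
time: 9.7
eef_pos: [0.5599, -0.114, 0.1966]
tcp_rot: [0.087, 0.966, -0.022, 0.243]
contact_force: [0.2, 0.2, 0.0]
opening: 0.006
finger_force: 0.0
```

>>> carry_out(
  deltas=[0.008,-0.001,0.015,0,0,0,0.015,-0.003,0.029,0,0,0,0.022,-0.006,0.042,0,0,0,0.029,-0.009,0.054,0,0,0,0.0345,-0.011,0.065,0,0,0],
)

```text
time: 10.32
eef_pos: [0.5543, -0.124, 0.1194]
tcp_rot: [0.087, 0.967, -0.021, 0.239]
contact_force: [-8.0, -3.1, 1.1]
opening: 0.0
finger_force: 0.4
```

```bash
cat >> h.py <<'E'
def arms():
    im,d,K,C=shot("wrist"); P=cloud(d,K,C); q=(P-D)@fr(YAW).as_matrix()
    with np.errstate(invalid='ignore'):
        m=(abs(q[...,0]+.1)<.004)&(abs(np.hypot(q[...,1],q[...,2]-.125)-.05)<.012)
        p=q[m]; a=4*np.arctan2(p[:,2]-.125,p[:,1]); print("arm mod90",len(a),np.degrees(np.angle(np.exp(1j*a).mean()))/4%90)
        pan=(abs(q[...,0])<.069)&(abs(q[...,1])<.064)&(q[...,2]<.046)&(q[...,2]>.012)&(im.sum(-1)<200)
    print("pan dark",pan.sum(),q[pan].mean(0).round(3))
    for r in ctrl.find_in("wrist","briquette1"): u,v=np.round(r["uv"]).astype(int); print(round(r["score"],2),(u,v),q[v,u].round(3))
    return im
E
python3 - <<'E'
from h import *
st(); p=ctrl.get_state()["eef_pos"]; print(fr(YAW).inv().apply(p-D).round(4)); save(arms(),"w4")
E
```

```text
t 10.325 p [ 0.5543 -0.124   0.1194] F [-8.  -3.1  1.1] op 0.0003063308666550195 q [-0.46 -0.04  2.22  0.27  0.51 -2.05]
[-0.0865 -0.0552  0.1194]
arm mod90 4787 19.70209207137148
pan dark 1049 [-0.03  -0.027  0.028]
0.97 (np.int64(356), np.int64(199)) [-0.032 -0.024  0.026]
0.58 (np.int64(264), np.int64(278)) [ 0.123 -0.126  0.018]
0.52 (np.int64(368), np.int64(223)) [-0.031 -0.016  0.051]
```

>>> carry_out(
  deltas=[0,-0.02,0.0,0,0,0,-0.001,-0.032,-0.002,0,0,0,-0.018,-0.032,-0.034,0,0,0,-0.035,-0.032,-0.065,0,0,0,-0.036,-0.032,-0.068,0,0,0],
)

```text
time: 11.05
eef_pos: [0.5525, -0.157, 0.2031]
tcp_rot: [0.087, 0.965, -0.023, 0.245]
contact_force: [-0.0, -0.0, 0.4]
opening: 0.0
finger_force: 0.0
```

Run:
```python
from h import *
st(); p=ctrl.get_state()["eef_pos"]; print(fr(YAW).inv().apply(p-D).round(4)); im=arms(); save(im,"w5"); 
chain((dp(-.0845,-.044,.197),YAW,28))
a=cv2.resize(im,(400,250)); b=cv2.resize(cv2.cvtColor(cv2.imread("pics/w4.png"),cv2.COLOR_BGR2RGB),(400,250)); save(np.hstack([b,a]),"k3")
```

```text
t 11.05 p [ 0.5525 -0.157   0.2031] F [-0.  -0.   0.4] op 0.00037743925318363056 q [-0.52 -0.15  2.15  0.25  0.69 -2.07]
[-0.0823 -0.088   0.2031]
arm mod90 2781 47.44163552133057
pan dark 1303 [-0.018 -0.03   0.031]
0.74 (np.int64(292), np.int64(231)) [ 0.125 -0.129  0.034]
0.58 (np.int64(378), np.int64(150)) [-0.024 -0.029  0.039]
d [0.0013 0.0433 0.002 ] w [0.002 0.003 0.002] to [ 0.558 -0.113  0.197] mm 43 deg 0
```

View pics/k3.png

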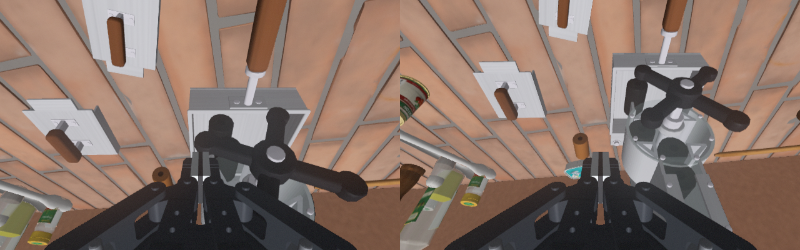

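k3: left shows the arm pushed about 20° past half way; right shows the knob resting in its X, with dark briquette matter in the pan at (635,95). I'll check the count through the hopper fill.

```bash
cat >> h.py <<'E'
def hop(P):
    q=(P-D)@fr(YAW).as_matrix()
    with np.errstate(invalid='ignore'): m=(abs(q[...,0]-.0)<.030)&(abs(q[...,1])<.016)&(q[...,2]<.35)
    z=q[m][:,2]; return len(z),np.percentile(z,[5,25,50,75,95]).round(3)
E
python3 - <<'E'
from h import *
for n in ["top","scene"]:
    print(n,"start",hop(np.load(n+".npy"))); im,d,K,C=shot(n); print("now",hop(cloud(d,K,C)))
    np.save(n+"1.npy",cloud(d,K,C))
    if n=="scene":
        for r in ctrl.find_in(n,"briquette1"): print(r["score"],r["uv"])
E
```

```text
top start (234, array([0.232, 0.272, 0.277, 0.279, 0.282]))
now (120, array([0.006, 0.202, 0.205, 0.207, 0.21 ]))
scene start (139, array([-0.003, -0.001,  0.003,  0.279,  0.281]))
now (102, array([0.001, 0.003, 0.005, 0.007, 0.032]))
0.6 [325.8, 225.9]
```

The hopper level fell 72 mm, which is two clicks. Now the third.

>>> carry_out(
  deltas=[0.001,0.043,0.002,0,0,0,0.001,0.043,0.002,0,0,0],
)

```text
time: 11.55
eef_pos: [0.558, -0.1116, 0.1953]
tcp_rot: [0.086, 0.967, -0.021, 0.241]
contact_force: [0.6, 0.1, -0.2]
opening: 0.003
finger_force: 0.0
```

>>> carry_out(
  deltas=[0.008,-0.001,0.015,0,0,0,0.015,-0.003,0.029,0,0,0,0.022,-0.006,0.042,0,0,0,0.029,-0.009,0.054,0,0,0,0.0345,-0.011,0.065,0,0,0],
)

```text
time: 12.18
eef_pos: [0.5551, -0.1252, 0.1213]
tcp_rot: [0.087, 0.967, -0.022, 0.24]
contact_force: [-10.6, -2.6, 2.7]
opening: 0.003
finger_force: 2.2
```

>>> carry_out(
  deltas=[0,-0.02,0.0,0,0,0,-0.001,-0.032,-0.002,0,0,0,-0.018,-0.032,-0.034,0,0,0,-0.035,-0.032,-0.065,0,0,0,-0.036,-0.032,-0.068,0,0,0],
)

```text
time: 12.8
eef_pos: [0.5528, -0.1574, 0.2051]
tcp_rot: [0.087, 0.965, -0.023, 0.246]
contact_force: [0.1, -0.1, -0.3]
opening: -0.003
finger_force: 0.0
```

Run:
```python
from h import *
st(); arms(); im,d,K,C=shot("top"); save(im,"t5"); P=cloud(d,K,C); print(hop(P))
lid=np.array([.599,-.3314])
def sel(x,y,z):
    with np.errstate(invalid='ignore'): return (P[...,0]>x[0])&(P[...,0]<x[1])&(P[...,1]>y[0])&(P[...,1]<y[1])&(P[...,2]>z[0])&(P[...,2]<z[1])
p=P[sel((.53,.67),(-.38,-.26),(.04,.065))]; print(cv2.minAreaRect(p[:,:2].astype(np.float32)))
chain(([.50,-.27,.26],-9,12),([.599,-.331,.12],-8.6,0),([.599,-.331,.025],-8.6,0))
```

```text
t 12.8 p [ 0.5528 -0.1574  0.2051] F [ 0.1 -0.1 -0.3] op -0.0025842899194954204 q [-0.52 -0.16  2.15  0.25  0.69 -2.07]
arm mod90 2718 47.02251798557977
pan dark 1825 [-0.019 -0.019  0.032]
0.88 (np.int64(410), np.int64(147)) [-0.025  0.005  0.037]
0.76 (np.int64(379), np.int64(147)) [-0.027 -0.028  0.04 ]
0.61 (np.int64(292), np.int64(231)) [ 0.128 -0.13   0.034]
(74, array([0.164, 0.167, 0.169, 0.171, 0.174]))
((0.5981113314628601, -0.3316630423069), (0.018740437924861908, 0.06166703999042511), 81.36536407470703)
d [-0.0027 -0.1213 -0.0669] w [-0.007  0.28  -0.023] to [ 0.5  -0.27  0.26] mm 139 deg 16
d [-0.0759 -0.0448  0.1593] w [-0.001  0.209 -0.007] to [ 0.599 -0.331  0.12 ] mm 182 deg 12
d [0.    0.    0.095] w [0. 0. 0.] to [ 0.599 -0.331  0.025] mm 95 deg 0
```

Three clicks are confirmed (level down 108 mm, knob at rest, at least two briquettes visible in the pan). On to the lid.

>>> carry_out(
  deltas=[-0.003,-0.121,-0.067,-0.007,0.28,-0.023,-0.003,-0.121,-0.067,-0.007,0.28,-0.023,-0.003,-0.121,-0.067,-0.007,0.28,-0.023],
  grip=100,
)

```text
time: 13.32
eef_pos: [0.501, -0.2731, 0.2625]
tcp_rot: [0.079, 0.991, -0.01, 0.106]
contact_force: [-0.2, 0.2, -0.3]
opening: 0.636
finger_force: 0.0
```

>>> carry_out(
  deltas=[-0.076,-0.045,0.159,0,0.209,-0.007,-0.076,-0.045,0.159,0,0.209,-0.007,-0.076,-0.045,0.159,0,0.209,-0.007,-0.076,-0.045,0.159,0,0.209,-0.007],
)

```text
time: 13.82
eef_pos: [0.5968, -0.3281, 0.1108]
tcp_rot: [0.075, 0.997, 0.004, -0.006]
contact_force: [-1.4, 0.6, -0.4]
opening: 0.999
finger_force: 0.0
```

Run:
```python
from h import *
st(); im,d,K,C=shot("wrist"); save(im,"w6"); P=cloud(d,K,C)
def sel(x,y,z):
    with np.errstate(invalid='ignore'): return (P[...,0]>x[0])&(P[...,0]<x[1])&(P[...,1]>y[0])&(P[...,1]<y[1])&(P[...,2]>z[0])&(P[...,2]<z[1])
for nm,z in [("handle",(.042,.065)),("plate",(.014,.022))]:
    p=P[sel((.5,.70),(-.41,-.255),z)]; print(nm,len(p)); r=cv2.minAreaRect(p[:,:2].astype(np.float32)); print(np.round(r[0],4),np.round(r[1],4),r[2],np.median(p[:,2]))
e=np.array([np.cos(np.radians(-8.6)),np.sin(np.radians(-8.6))]); a=p[:,:2]@e; print("front tip",np.percentile(a,[.3,1,99,99.7])-np.array([.599,-.3314])@e)
chain(([.599,-.331,.025],-8.6,0))
```

```text
t 13.825 p [ 0.5968 -0.3281  0.1108] F [-1.4  0.6 -0.4] op 0.9985512246141477 q [-0.65  0.42  1.64  0.    1.1  -2.07]
handle 1994
[ 0.5995 -0.3303] [0.0176 0.0629] 80.64019775390625 0.052739521200998896
plate 13582
[ 0.5978 -0.3303] [0.0963 0.1274] 80.50029754638672 0.01840751687921699
front tip [-0.06451671 -0.06375952  0.05934014  0.06144217]
d [-0.0021 -0.0022  0.0905] w [ 0.004 -0.007  0.001] to [ 0.599 -0.331  0.025] mm 91 deg 0
```

View pics/w6.png

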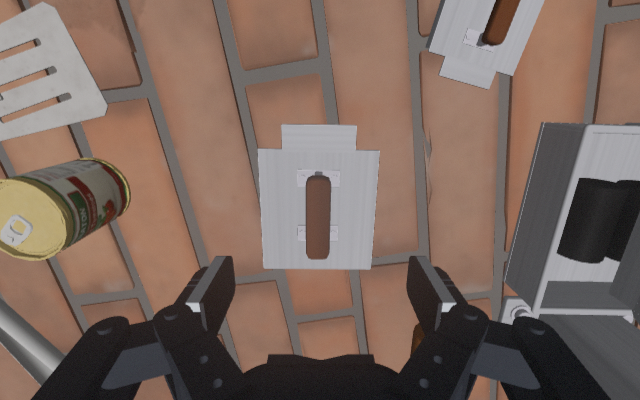

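w6: the large lid's handle is at (318,218), its tongue at (318,137) towards the robot, and the fingers straddle it at rows 260–300. At right the pan shows two briquettes.

>>> carry_out(
  deltas=[-0.0027,-0.0016,0.045,0,0,0.014,-0.0027,-0.0016,0.08,0,0,0.014,-0.0027,-0.0016,0.091,0,0,0.014,-0.0027,-0.0016,0.091,0,0,0.014],
)

```text
time: 14.38
eef_pos: [0.6028, -0.3334, 0.0326]
tcp_rot: [0.082, 0.997, -0.001, 0.002]
contact_force: [-0.4, 0.6, 0.1]
opening: 1.0
finger_force: 0.0
```

>>> carry_out(
  deltas=[0,0,0,0,0,0,0,0,0,0,0,0,0,0,0,0,0,0,0,0,0,0,0,0,0,0,0,0,0,0],
  grip=0,
  grip_force=60,
)

```text
time: 15.0
eef_pos: [0.6032, -0.3338, 0.032]
tcp_rot: [0.082, 0.997, -0.001, 0.002]
contact_force: [-0.1, 0.3, 4.1]
opening: 0.195
finger_force: 60.9
```

Run:
```python
from h import *
st(); s=ctrl.get_state(); print(R.from_quat(s["tcp_rot"]).as_matrix().round(3))
chain(([.56,-.31,.20],-9.4,0),(dp(-.14,-.09,.42),YAW,0))
```

```text
t 15.0 p [ 0.6032 -0.3338  0.032 ] F [-0.1  0.3  4.1] op 0.19459655114717045 q [-0.65  0.52  1.65 -0.    0.96 -2.06]
[[-0.987  0.163  0.003]
 [ 0.163  0.987 -0.003]
 [-0.004 -0.002 -1.   ]]
d [ 0.0459  0.016  -0.1682] w [-0.002  0.004  0.   ] to [ 0.56 -0.31  0.2 ] mm 175 deg 0
d [ 0.0901  0.1488 -0.22  ] w [0.    0.    0.019] to [ 0.495 -0.148  0.42 ] mm 280 deg 1
```

>>> carry_out(
  deltas=[0,0,0,0,0,0,0,0,0,0,0,0,0.004,0,0.007,0,0,0,0.004,0,0.007,0,0,0],
  grip=50,
)

```text
time: 15.5
eef_pos: [0.5976, -0.3324, 0.0225]
tcp_rot: [0.082, 0.997, -0.0, -0.0]
contact_force: [-0.0, 0.8, -0.0]
opening: 0.499
finger_force: 0.0
```

>>> carry_out(
  deltas=[0,0,0,0,0,0,0,0,0,0,0,0,0,0,0,0,0,0,0,0,0,0,0,0,0,0,0,0,0,0],
  grip=0,
  grip_force=80,
)

```text
time: 16.12
eef_pos: [0.5988, -0.3331, 0.0242]
tcp_rot: [0.082, 0.997, -0.001, 0.001]
contact_force: [-0.0, -0.4, -0.7]
opening: 0.2
finger_force: 78.5
```

>>> carry_out(
  deltas=[0,0,-0.03,0,0,0,0.02,0.008,-0.08,0,0,0,0.046,0.016,-0.14,0,0,0,0.046,0.016,-0.168,0,0,0,0.046,0.016,-0.168,0,0,0],
)

```text
time: 16.75
eef_pos: [0.5568, -0.3101, 0.1952]
tcp_rot: [0.082, 0.997, -0.003, 0.004]
contact_force: [-0.0, -0.4, -3.3]
opening: 0.192
finger_force: 78.7
```

Run:
```python
from h import *
st(); s=ctrl.get_state(); print(R.from_quat(s["tcp_rot"]).as_matrix().round(3))
im,d,K,C=shot("wrist"); save(im,"w7"); P=cloud(d,K,C); T=R.from_quat(s["tcp_rot"]).as_matrix(); q=(P-s["eef_pos"])@T   # tool coords
with np.errstate(invalid='ignore'): m=(abs(q[...,0])<.09)&(abs(q[...,1])<.07)&(abs(q[...,2]-.009)<.015)
p=q[m]; print(len(p),np.median(p[:,2])); r=cv2.minAreaRect(p[:,:2].astype(np.float32)); print(r)
# front tongue extents, plate top plane fit in tool frame
print("xmax(front)",np.percentile(p[:,0],[98,99.5,100]),"tongue y",[np.percentile(p[p[:,0]>.052][:,1],k).round(4) for k in (1,99)],"plate y",[np.percentile(p[p[:,0]<.045][:,1],k).round(4) for k in (.5,99.5)])
pl=p[abs(p[:,2]-np.median(p[:,2]))<.003]; A=np.c_[pl[:,:2],np.ones(len(pl))]; print("plane",np.linalg.lstsq(A,pl[:,2],rcond=None)[0].round(4))
```

```text
t 16.75 p [ 0.5568 -0.3101  0.1952] F [-0.  -0.4 -3.3] op 0.19165488302737446 q [-0.67  0.23  1.71 -0.    1.19 -2.07]
[[-0.987  0.163  0.007]
 [ 0.163  0.987 -0.006]
 [-0.008 -0.005 -1.   ]]
20495 0.005778404690301146
((0.00238877534866333, -0.00039602816104888916), (0.09615373611450195, 0.12514697015285492), 89.82718658447266)
xmax(front) [0.06349125 0.06458015 0.0648912 ] tongue y [np.float64(-0.0285), np.float64(0.0278)] plate y [np.float64(-0.0477), np.float64(0.047)]
plane [-0.002  -0.0014  0.0058]
```

View pics/w7.png

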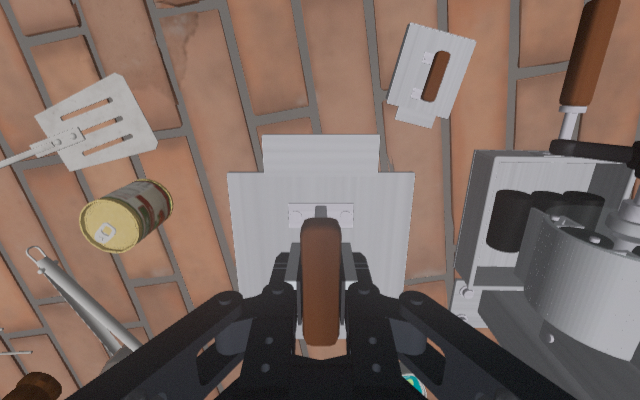

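w7: the lid is held by its handle (320,280), its tongue in front at (320,150); the pan shows three briquettes (510–585,215). The lid is centred in the tool, with the tongue tip at tool x = 0.065.

```bash
cat >> h.py <<'E'
RIM=.297; OFF=np.array([-.001,0,.010])   # TCP in lid frame
def tip(xt,zt,t,y=0):
    r=R.from_euler('y',-t,degrees=True); L=np.array([xt,y,zt])-r.apply([-.066,0,0])
    return (dp(*(L+r.apply(OFF)+[0,0,RIM])),YAW,t)
E
python3 - <<'E'
from h import *
chain(([.545,-.30,.40],-10,4),(dp(-.03,-.06,.43),YAW,16),tip(-.040,.045,16))
E
```

```text
d [ 0.0114  0.0069 -0.208 ] w [-0.002 -0.066  0.011] to [ 0.545 -0.3    0.4  ] mm 208 deg 4
d [-0.0371  0.1697 -0.0275] w [ 0.002 -0.209  0.009] to [ 0.609 -0.139  0.43 ] mm 176 deg 12
d [-0.0311  0.06    0.0718] w [0. 0. 0.] to [ 0.669 -0.089  0.37 ] mm 99 deg 0
```

>>> carry_out(
  deltas=[0.002,0.001,-0.045,0,-0.015,0,0.005,0.003,-0.09,0,-0.03,0.004,0.008,0.005,-0.14,0,-0.045,0.008,0.011,0.007,-0.185,0,-0.066,0.011,0.011,0.007,-0.208,0,-0.066,0.011],
)

```text
time: 17.42
eef_pos: [0.5456, -0.3002, 0.3996]
tcp_rot: [0.087, 0.996, -0.003, 0.034]
contact_force: [0.3, -0.4, -2.6]
opening: 0.198
finger_force: 78.7
```

>>> carry_out(
  deltas=[-0.008,0.04,-0.007,0,-0.05,0.002,-0.018,0.085,-0.014,0.001,-0.1,0.004,-0.028,0.13,-0.021,0.001,-0.16,0.007,-0.037,0.17,-0.0275,0.002,-0.209,0.009,-0.037,0.17,-0.0275,0.002,-0.209,0.009],
)

```text
time: 18.05
eef_pos: [0.6097, -0.136, 0.4261]
tcp_rot: [0.089, 0.987, -0.012, 0.135]
contact_force: [0.5, -0.2, -2.9]
opening: 0.197
finger_force: 78.9
```

>>> carry_out(
  deltas=[0,0,0,0,0,0,0,0,0,0,0,0],
)

```text
time: 18.3
eef_pos: [0.6093, -0.1398, 0.4275]
tcp_rot: [0.092, 0.986, -0.013, 0.136]
contact_force: [0.3, -0.2, -2.4]
opening: 0.191
finger_force: 78.9
```

Run:
```python
from h import *
st(); s=ctrl.get_state(); 
im,d,K,C=shot("wrist"); save(im,"w8"); P=cloud(d,K,C); q=(P-D)@fr(YAW).as_matrix()
with np.errstate(invalid='ignore'):
    m=(abs(q[...,2]-.313)<.003)&(abs(q[...,1])<.06)&(q[...,0]<-.03)&(q[...,0]>-.1)
    p=q[m]; print("ledge",len(p),cv2.minAreaRect(p[:,:2].astype(np.float32)),np.median(p[:,2]),np.percentile(p[:,0],[1,99]),np.percentile(p[:,1],[1,99]))
    m=(abs(q[...,2]-.297)<.003)&(abs(q[...,1])<.06)&(q[...,0]<.07)&(q[...,0]>-.06)
    p=q[m]; print("rim",len(p)); 
    if len(p): print(np.median(p[:,2]),np.percentile(p[:,0],[1,99]),np.percentile(p[:,1],[1,99]))
chain(tip(-.040,.045,16))
```

```text
t 18.3 p [ 0.6093 -0.1398  0.4275] F [ 0.3 -0.2 -2.4] op 0.1913458110961892 q [-0.41 -0.05  1.62  0.06  1.31 -1.81]
ledge 2678 ((-0.06312763690948486, 0.0014696195721626282), (0.07270237058401108, 0.024393636733293533), 89.00589752197266) 0.3132829709743592 [-0.0746543 -0.0523683] [-0.03424938  0.0363162 ]
rim 2011
0.29734057480302056 [-0.05667827  0.04870103] [-0.03785879  0.04079762]
d [-0.0314  0.0611  0.0695] w [-0.002 -0.004 -0.002] to [ 0.669 -0.089  0.37 ] mm 98 deg 0
```

View pics/w8.png

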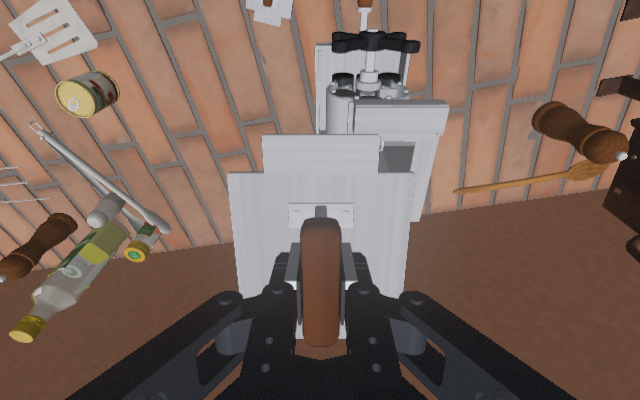

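w8: the lid is in hand; the ledge (395,115) and hopper mouth (395,155) show beyond the tongue (320,150). The ledge measures about 1 mm to the left of my model and about 0.5–1° of yaw off; I'll adopt both.

```bash
cat >> h.py <<'E'
D=D+fr(-10.5).apply([0,.0007,0]); YAW=-11.0
E
python3 - <<'E'
from h import *
chain(tip(-.040,.040,16),tip(-.044,.010,16),tip(-.044,.002,16),tip(-.066,.002,16))
E
```

```text
d [-0.0301  0.0616  0.0744] w [ 0.    -0.004  0.007] to [ 0.669 -0.089  0.365] mm 101 deg 0
d [ 0.0121 -0.      0.0277] w [0. 0. 0.] to [ 0.665 -0.088  0.335] mm 30 deg 0
d [0.0022 0.     0.0077] w [0. 0. 0.] to [ 0.665 -0.088  0.327] mm 8 deg 0
d [ 0.0211 -0.     -0.0061] w [0. 0. 0.] to [ 0.643 -0.084  0.327] mm 22 deg 0
```

>>> carry_out(
  deltas=[-0.01,0.025,0.02,0,0,0,-0.02,0.05,0.045,0,-0.004,0.007,-0.03,0.0615,0.0744,0,-0.004,0.007,-0.03,0.0615,0.0744,0,-0.004,0.007,-0.03,0.0615,0.0744,0,-0.004,0.007],
)

```text
time: 18.98
eef_pos: [0.6691, -0.0884, 0.3667]
tcp_rot: [0.095, 0.986, -0.014, 0.14]
contact_force: [-0.4, 1.2, -2.5]
opening: 0.193
finger_force: 78.9
```

Run:
```python
from h import *
st(); s=ctrl.get_state(); 
im,d,K,C=shot("wrist"); P=cloud(d,K,C); q=(P-D)@fr(YAW).as_matrix()
with np.errstate(invalid='ignore'):
    m=(abs(q[...,2]-.313)<.003)&(abs(q[...,1])<.06)&(q[...,0]<-.045)&(q[...,0]>-.1)
    p=q[m]; print("ledge",len(p),cv2.minAreaRect(p[:,:2].astype(np.float32)),np.median(p[:,2]),np.percentile(p[:,0],[1,99]),np.percentile(p[:,1],[1,99]))
    t=(P-s["eef_pos"])@R.from_quat(s["tcp_rot"]).as_matrix()
    m=(abs(t[...,2]-.006)<.003)&(abs(t[...,1])<.04)&(t[...,0]>.050)&(t[...,0]<.075); p=q[m]
    print("tongue",len(p),np.percentile(p[:,0],[1,99]).round(4),np.percentile(p[:,1],[1,99]).round(4),np.percentile(p[:,2],[1,99]).round(4),cv2.minAreaRect(p[:,:2].astype(np.float32)))
chain(tip(-.040,.040,16),tip(-.044,.010,16),tip(-.044,.002,16),tip(-.066,.002,16))
chain(tip(-.044,.010,16))
```

```text
t 18.975 p [ 0.6691 -0.0884  0.3667] F [-0.4  1.2 -2.5] op 0.19256858411840294 q [-0.29  0.07  1.6   0.03  1.19 -1.68]
ledge 6383 ((-0.0625738576054573, 9.252876043319702e-05), (0.0248639564961195, 0.07206282019615173), 0.19040429592132568) 0.31324930770841813 [-0.07459746 -0.05240882] [-0.0350163   0.03515338]
tongue 3580 [-0.0405 -0.0268] [-0.0285  0.0279] [0.3414 0.3482] ((-0.033597320318222046, -0.0002665165811777115), (0.05853430554270744, 0.014680830761790276), 89.85913848876953)
d [ 0.0011 -0.0001  0.003 ] w [-0.     0.004  0.   ] to [ 0.669 -0.089  0.365] mm 3 deg 0
d [ 0.0121 -0.      0.0277] w [0. 0. 0.] to [ 0.665 -0.088  0.335] mm 30 deg 0
d [0.0022 0.     0.0077] w [0. 0. 0.] to [ 0.665 -0.088  0.327] mm 8 deg 0
d [ 0.0211 -0.     -0.0061] w [0. 0. 0.] to [ 0.643 -0.084  0.327] mm 22 deg 0
d [ 0.0134 -0.0001  0.0307] w [-0.     0.004  0.   ] to [ 0.665 -0.088  0.335] mm 34 deg 0
```

The tongue is centred on the ledge within 0.4 mm, with yaw matched. Lower and hook.

>>> carry_out(
  deltas=[0.006,0,0.014,0,0,0,0.0128,0,0.029,0,0,0,0.0128,0,0.029,0,0,0],
)

```text
time: 19.4
eef_pos: [0.6635, -0.0864, 0.3312]
tcp_rot: [0.095, 0.986, -0.013, 0.137]
contact_force: [-0.4, -0.3, -2.3]
opening: 0.197
finger_force: 79.0
```

>>> carry_out(
  deltas=[0.0022,0,0.0077,0,0,0,0.0022,0,0.0077,0,0,0,0.0022,0,0.0077,0,0,0],
)

```text
time: 19.77
eef_pos: [0.6653, -0.0866, 0.3271]
tcp_rot: [0.094, 0.986, -0.013, 0.14]
contact_force: [-0.3, -0.5, -2.6]
opening: 0.194
finger_force: 79.0
```

```bash
cat >> h.py <<'E'
def where():
    s=ctrl.get_state(); r=R.from_quat(s["tcp_rot"]); M=r*R.from_matrix(np.diag([-1.,1,-1])); 
    p=np.array(s["eef_pos"])+M.apply(np.array([-.066,0,0])-OFF); x=M.apply([1,0,0]); q=fr(YAW).inv().apply(p-D)-[0,0,RIM]
    print("tip",q.round(4),"pitch",np.degrees(np.arcsin(x[2])).round(2),"yaw",np.degrees(np.arctan2(x[1],x[0])).round(2))
E
python3 - <<'E'
from h import *
st(); where(); chain(tip(-.066,.002,16))
E
```

```text
t 19.775 p [ 0.6653 -0.0866  0.3271] F [-0.3 -0.5 -2.6] op 0.19415039554547492 q [-0.29  0.07  1.67  0.03  1.12 -1.68]
tip [-0.0439  0.0011  0.0024] pitch 16.17 yaw -10.92
d [ 0.0213 -0.0012 -0.0055] w [0.    0.003 0.001] to [ 0.643 -0.084  0.327] mm 22 deg 0
```

>>> carry_out(
  deltas=[0.005,-0.001,-0.0014,0,0,0,0.011,-0.001,-0.003,0,0,0,0.016,-0.001,-0.0044,0,0,0,0.0213,-0.001,-0.0058,0,0,0,0.0213,-0.001,-0.0058,0,0,0],
)

```text
time: 20.4
eef_pos: [0.6428, -0.0833, 0.3266]
tcp_rot: [0.094, 0.986, -0.013, 0.14]
contact_force: [-0.5, 0.1, -2.5]
opening: 0.193
finger_force: 79.0
```

Run:
```python
from h import *
st(); where(); chain(tip(-.066,.002,16),tip(-.066,.002,12),tip(-.066,.0015,8),tip(-.066,.001,4),tip(-.066,.0005,0)); chain(tip(-.066,.0015,8))
```

```text
t 20.4 p [ 0.6428 -0.0833  0.3266] F [-0.5  0.1 -2.5] op 0.19282073066898361 q [-0.3   0.02  1.72  0.03  1.12 -1.69]
tip [-0.0666  0.0001  0.0019] pitch 16.15 yaw -10.93
d [-0.0006 -0.0001  0.0002] w [0.    0.003 0.001] to [ 0.643 -0.084  0.327] mm 1 deg 0
d [-0.0005  0.      0.0046] w [0.   0.07 0.  ] to [ 0.645 -0.084  0.322] mm 5 deg 4
d [-0.0004  0.      0.005 ] w [0.   0.07 0.  ] to [ 0.647 -0.084  0.317] mm 5 deg 4
d [-0.0005  0.      0.0051] w [-0.    0.07 -0.  ] to [ 0.648 -0.084  0.313] mm 5 deg 4
d [-0.0005  0.      0.0051] w [0.   0.07 0.  ] to [ 0.649 -0.085  0.308] mm 5 deg 4
d [-0.0012 -0.0001  0.0098] w [0.    0.142 0.001] to [ 0.647 -0.084  0.317] mm 10 deg 8
```

Tongue hooked with no contact force. Swing the back down in two halves, checking the force.

>>> carry_out(
  deltas=[-0.0006,0,0.0024,0,0.035,0,-0.001,0,0.0049,0,0.071,0,-0.0012,0,0.0074,0,0.107,0,-0.0013,0,0.0098,0,0.142,0.001,-0.0013,0,0.0098,0,0.142,0.001],
)

```text
time: 21.02
eef_pos: [0.6475, -0.0843, 0.3166]
tcp_rot: [0.095, 0.993, -0.006, 0.069]
contact_force: [-0.1, -0.6, -1.7]
opening: 0.196
finger_force: 79.0
```

Run:
```python
from h import *
st(); where(); chain(tip(-.066,.001,4),tip(-.066,.0005,0)); chain(tip(-.066,.0005,0))
```

```text
t 21.025 p [ 0.6475 -0.0843  0.3166] F [-0.1 -0.6 -1.7] op 0.19626638202780258 q [-0.29  0.11  1.63  0.01  1.26 -1.67]
tip [-0.0651  0.      0.0008] pitch 7.91 yaw -10.98
d [ 0.0003 -0.0001  0.0041] w [0.    0.068 0.   ] to [ 0.648 -0.084  0.313] mm 4 deg 4
d [-0.0005  0.      0.0051] w [0.   0.07 0.  ] to [ 0.649 -0.085  0.308] mm 5 deg 4
d [ 0.0001 -0.0001  0.0092] w [0.    0.138 0.   ] to [ 0.649 -0.085  0.308] mm 9 deg 8
```

>>> carry_out(
  deltas=[0,0,0.0023,0,0.035,0,0,0,0.0047,0,0.07,0,0,0,0.007,0,0.105,0,0,0,0.0094,0,0.138,0,0,0,0.0094,0,0.138,0],
)

```text
time: 21.65
eef_pos: [0.6487, -0.0846, 0.3076]
tcp_rot: [0.096, 0.995, 0.0, 0.0]
contact_force: [0.7, -0.0, -2.5]
opening: 0.197
finger_force: 79.0
```

Run:
```python
from h import *
st(); where()
```

```text
t 21.65 p [ 0.6487 -0.0846  0.3076] F [ 0.7 -0.  -2.5] op 0.1968598327997977 q [-0.28  0.19  1.55  0.    1.4  -1.66]
tip [-0.0659  0.      0.0005] pitch 0.03 yaw -10.99
```

>>> carry_out(
  deltas=[0,0,0.001,0,0,0,0,0,0.0015,0,0,0,0,0,0.0015,0,0,0],
)

```text
time: 22.02
eef_pos: [0.6485, -0.0845, 0.3072]
tcp_rot: [0.096, 0.995, -0.0, 0.001]
contact_force: [-0.5, -0.4, -1.5]
opening: 0.195
finger_force: 79.2
```

>>> carry_out(
  deltas=[0,0,0,0,0,0,0,0,0,0,0,0,0,0,0,0,0,0],
  grip=60,
)

```text
time: 22.4
eef_pos: [0.6485, -0.0845, 0.3069]
tcp_rot: [0.096, 0.995, -0.0, 0.001]
contact_force: [0.2, -0.3, 0.3]
opening: 0.596
finger_force: 0.0
```

>>> carry_out(
  deltas=[0,0,-0.03,0,0,0,0,0,-0.06,0,0,0,0.04,0,-0.11,0,0,0,0.08,0,-0.12,0,0,0,0.08,0,-0.12,0,0,0],
)

```text
time: 23.02
eef_pos: [0.5685, -0.0687, 0.4299]
tcp_rot: [0.096, 0.995, -0.001, 0.004]
contact_force: [0.8, 0.4, -0.1]
opening: 0.598
finger_force: 0.0
```

Run:
```python
from h import *
st(); im,d,K,C=shot("wrist"); save(im,"w9"); P=cloud(d,K,C); q=(P-D)@fr(YAW).as_matrix()
with np.errstate(invalid='ignore'):
    m=(abs(q[...,2]-.301)<.005)&(abs(q[...,1])<.06)&(q[...,0]<.08)&(q[...,0]>-.051); p=q[m]
    A=np.c_[p[:,:2],np.ones(len(p))]; print(len(p),np.linalg.lstsq(A,p[:,2],rcond=None)[0].round(4),np.percentile(p[:,0],[.5,99.5]).round(4),np.percentile(p[:,1],[.5,99.5]).round(4))
arms()
```

```text
t 23.025 p [ 0.5685 -0.0687  0.4299] F [ 0.8  0.4 -0.1] op 0.5978943577588235 q [-0.3  -0.02  1.57  0.    1.59 -1.68]
7021 [-1.200e-03  2.000e-04  3.014e-01] [-0.0468  0.0581] [-0.0477  0.0472]
arm mod90 229 47.04700408541203
pan dark 241 [-0.03   0.018  0.03 ]
0.61 (np.int64(349), np.int64(170)) [-0.032  0.051  0.036]
0.46 (np.int64(254), np.int64(243)) [ 0.123 -0.134  0.023]
0.42 (np.int64(320), np.int64(267)) [-0.019 -0.001  0.336]
```

View pics/w9.png

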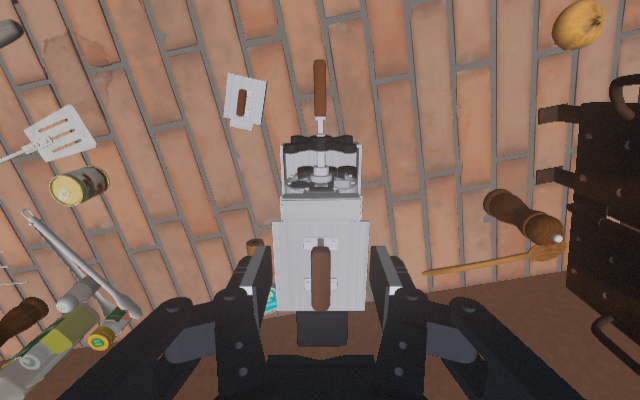

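w9: the lid lies flat on the hopper (320,265), with the tongue under the ledge (320,205). The pan stands under the spout, the knob is at rest, and the bystanders and look-alikes are where they were. Handing in.

```bash
python3 -c "
from plant import ctrl
print(ctrl.sign_off())"
```

```text
the job is handed in; nothing more can be done
None
```

The job is done and handed in: the pan is under the spout with three briquettes in it, the knob rests in its click after three clockwise clicks, and the lid is hooked under the ledge and lies flat. The pepper mill, onion and tin were not touched, and the arm's clock stood at about 23 s of the 66 s allowed.

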